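# Refill the vial feeder from a tray

## Task

Refill the vial feeder: lift the cover off the grey hopper and lay it flat on the yellow mat, then tip the tray so that all four vials roll from low above the mouth into the hopper. Stand the empty tray upright on its blue mat again and put the cover back squarely on the hopper so that it closes the mouth. Leave everything else on the bench where it is.

Things in the scene. Friction and masses are not known exactly. Their poses are not given: they have to be found in the camera images.
- hopper: Grey square feed hopper fixed to the bench, 160 x 160 mm outside, rim 120 mm above the bench, walls 6 mm, open top (148 mm square mouth), inside a sloping steel floor 10 to 40 mm above the bench. A low dark outlet block sticks out 35 mm on its +x side, 30 mm high. Origin: centre of its underside on the bench; x and y square to its walls, z up. At the start the cover lies on it.
- cover: Loose aluminium cover, 180 x 180 mm plate 8 mm thick (0.24 to 0.38 kg in all), with a solid black grip block standing in its middle: 22 mm along the cover's x, 70 mm along its y, from the plate up to 56 mm above the underside. Plain flat underside, it simply lies on the hopper rim (its underside then at 120 mm). Origin: centre of the underside, z up.
- cover_mat: Yellow mat fixed to the bench, 190 x 190 x 4 mm, where the cover is laid meanwhile. Origin: centre of its underside at bench height (top 4 mm above).
- tray: White loose tray, 142 mm along its x, 88 mm along y, floor 4 mm thick, walls 42 mm high on three sides (5 mm thick). Its +x end is open for pouring but for a blue lip 5 mm high over the floor: the vials lie across the tray and roll out over it when this end is tipped down, the first at some 15 to 30 degrees, the last surely at 60 degrees. A blue square grip bar bridges the middle, see point tray_grip. 0.2 to 0.4 kg empty. Origin: centre of its underside, z up.
- tray_grip (a point): Middle of the tray's blue grip bar, 76 mm above the tray's underside over its centre. The bar is 24 mm wide along the tray's x, 24 mm high (64 to 88 mm above the underside), and runs 78 mm clear along the tray's y between two posts 24 mm wide.
- tray_spout (a point): Middle of the tray's pouring edge: 71 mm along the tray's +x from its centre, 4 mm above its underside.
- tray_mat: Blue mat fixed to the bench, 170 x 110 x 4 mm, on which the tray stands at the start and at the end. Origin: centre of its underside at bench height (top 4 mm above).
- vial0: One of four equal capped amber vials, 70 mm long, 30 mm diameter, 50 g, with a blue cap, lying side by side across the tray. Origin: middle of its axis; its y runs along the axis to the cap.
- vial1: One of four equal capped amber vials, 70 mm long, 30 mm diameter, 50 g, with a blue cap, lying side by side across the tray. Origin: middle of its axis; its y runs along the axis to the cap.
- vial2: One of four equal capped amber vials, 70 mm long, 30 mm diameter, 50 g, with a blue cap, lying side by side across the tray. Origin: middle of its axis; its y runs along the axis to the cap.
- vial3: One of four equal capped amber vials, 70 mm long, 30 mm diameter, 50 g, with a blue cap, lying side by side across the tray. Origin: middle of its axis; its y runs along the axis to the cap.
- reagent_bottle: Bystander: amber bottle, 56 mm diameter, 150 mm high. Origin: centre of its underside.
- powder_jar: Bystander: white jar with red lid, 60 mm diameter, 100 mm high. Origin: centre of its underside.
- tip_box: Bystander: green box with clear lid, 90 x 100 mm, 55 mm high. Origin: centre of its underside.
- beaker: Bystander: glass beaker, 72 mm diameter, 80 mm high. Origin: centre of its underside.
- fitting_wrench: Bystander: steel wrench, 160 mm long, lying flat along its x. Origin: centre of its underside.
- scoop: Bystander: spatula, 170 mm long, lying flat along its x. Origin: centre of its underside.
Not all that is in view belongs to the job. What is shaped like the vial3 but pink or purple is not meant.

How it is judged:
By the outcome, as a careful person would: the job done as asked, in the order asked, and still so for the second after the job is handed in, with the robot touching nothing.
It also fails if it takes over 72 s, if anything falls off the work surface, if the arm or the gripper's body presses on something with over 40 N, if the wrist force passes 120 N, or if a joint passes its speed limit or range.

## Robot

A 6-joint arm with a two-finger parallel gripper is mounted at the origin on the work surface. World frame = base frame: x ahead of the robot, y to its left, z up, the work surface at z = 0. Lengths are in m, angles in rad, forces in N, time in s.
With the tool pointing down it reaches from about 0.35 to 0.775 m from the base axis. Payload 5.5 kg.
Tool frame: the origin (TCP) lies midway between the tips of the shut fingers; the grasp point (between the pads) lies 19 mm behind it (env.tcp_to_grasp is the distance from the TCP to the grasp point, in m); z points along the fingers, y is the direction in which the jaws open and shut (so a half turn about z gives the same grasp; the last joint's range is limited). The gripper opens to 85 mm and grips with 20 to 120 N. Pads are 22 mm wide; open, the fingers measure 114 mm over their backs; the gripper's body (76 mm by 85 mm) begins 54 mm behind the grasp point. The pads swing forward as they close: fully open they stand 13 mm farther back than shut.
Start: joints at [1.018, 0.313, 0.046, 1.304, 0, 1.431], TCP at [0.231, 0.527, 0.231] pointing down, gripper open.
Joint ranges: [-2.76, 2.76], [-0.86, 1.69], [-1.03, 1.26], [-2.2, 2.34], [-1.47, 1.5], [-3.14, 3.14]. Speed limits (rad/s): [2.57, 2.57, 3.14, 3.14, 3.14, 3.14].

## Interface

Orientations are given as a unit quaternion [w, x, y, z].
In Python, from workcell import get_state, viewer, hand_in, finder, env gives the robot as it stands.
- The arm moves only by the tool arm_command, never from a script. Its argument "motion" is a list of rows, each an object of numbers: "x", "y", "z": the shift along the tool's x, y, z in mm; "rx", "ry", "rz": the turn, a rotation vector about the tool's x, y, z in degrees; "hand": the closure, from -1 (fully open) to 1 (shut). A call has 1 to 10 rows; each row is the pose to reach, as a shift and turn from the pose commanded when the call began, along the tool's axes at that moment; what a row does not reach only later rows make up. A row lasts 1/8 s, in which the tool goes at most 62.5 mm and 10.7 degrees, less where a joint would pass 70% of its speed; a pose out of reach is approached as far as the arm can. A call with a gripper value outside its range is refused whole. The fingers move at their own pace and stop on an object; "force" is the grip in N (left out, the last holds). Time passes only in rows, so rows that repeat a pose let the fingers close. It gives the time, the measured TCP pose, the force and the opening at its end, in the units of the state.
- get_state(): the state, without advancing time (a new reading comes with each control period).
- viewer.read_camera(name): name is "scene" or "top"; returns a dict with "image" (420x560x3 uint8, red, green, blue), "z_map" (420x560 float32, m along the optical axis (not along the pixel's ray), 0 where there is no reading), "intrinsics" (3x3 intrinsics, pixels), "rvec" (rotation vector, rad) and "tvec" (3), from world to camera coordinates, as OpenCV has them. Camera axes: x right, y down, z forward; pixel columns grow to the right and rows downward; lengths in m; the calibration is good to about 2 mm. A picture is of the moment at which its call begins.
- hand_in(): hands the job in, once; it reports no verdict.
Trained networks look in a picture, given as the dict that the camera call returned (one of the last four; its "shot" number tells which), for a name from the list of things; names that differ only in an ending like _2 or _b are one class to them, and where a whole thing is asked for, a point or a joint stands for the part that bears it (a point fixed in the world has none). Each returns a list of dicts, best first, with "score" (0 to 1); they miss things now and then, are a little off and sometimes report something else, mostly with a low value. They report only what shows in the picture. A call takes as long as a camera call. They do not tell look-alikes from the thing itself.
- finder.find_in(picture, query): "at" ([column, row] in pixels, amid what is visible of it).
- finder.masks_of(picture, query): "region" (420x560 bool, what is visible of it) and "at" ([column, row] in pixels, amid what is visible of it).
The state is a dict: "clock": time; "joint_pos": joint angles; "qvel": joint speeds; "tau": joint torques, N m; "tcp_pos": TCP position; "orientation": TCP orientation; "wrist_force": force on the tool from outside, world axes, zero at the start; "ft_torque": the same for the moment, N m; "finger_gap": finger opening in m.
Only numpy, scipy, OpenCV 4.12 (cv2) and the standard library are available. Lean on these libraries where they do the work, as an engineer would, in place of code of your own. Each camera call takes 0.05 s, during which the arm holds its last target.

## Working session

There is one attempt and no reset: what is moved stays moved. The work goes in short steps, Python scripts to look and compute and a tool call to move; the robot and the scene stay as the last step left them, time stands still between calls to the robot, and variables do not carry over. Pictures are saved under pics/ and viewed, and the job is handed in when it is done.

Besides the shell and the picture viewer there is one more tool, called after "Call:" as name(argument=value, ...) on one line, values as JSON. arm_command: Moves the arm, as the interface text tells. Its arguments: {"type":"object","properties":{"motion":{"type":"array","items":{"type":"object","properties":{"x":{"type":"number"},"y":{"type":"number"},"z":{"type":"number"},"rx":{"type":"number"},"ry":{"type":"number"},"rz":{"type":"number"},"hand":{"type":"number"}}}},"force":{"type":"number"}},"required":["motion"]}

```bash
ls; mkdir -p pics; python3 - <<'E'
from workcell import get_state, viewer, hand_in, finder, env
import cv2, numpy as np
print(get_state()); print([a for a in dir(env) if a[0]!='_'])
for n in ("scene","top"):
    p=viewer.read_camera(n); np.savez(f"{n}0.npz",**{k:v for k,v in p.items()})
    cv2.imwrite(f"pics/{n}0.png",p["image"][:,:,::-1]); print(p["intrinsics"],p["rvec"],p["tvec"])
E
```

```text
pics
{'clock': 0.0, 'joint_pos': array([ 1.01840794e+00,  3.14030639e-01,  4.49928123e-02,  1.30360216e+00,
       -3.89737421e-05,  1.43122670e+00]), 'qvel': array([-0.00089692,  0.00147866, -0.0006046 ,  0.00128985, -0.00019007,
        0.00013561]), 'tau': array([-1.96202127e-04, -4.80623245e+01,  2.98534191e+01,  1.91786938e-02,
       -8.74102011e-05, -4.12184718e-06]), 'tcp_pos': array([0.23042096, 0.52625898, 0.23039733]), 'orientation': array([-2.94276151e-04,  2.04946721e-01,  9.78772696e-01, -8.73812379e-04]), 'wrist_force': array([ 0.37162118,  0.2506239 , -0.50495716]), 'ft_torque': array([-0.02059729,  0.00087311,  0.03766954]), 'finger_gap': 0.08517706904752187}
['MotionError', 'tcp_to_grasp']
[[533.76682374   0.         275.43753944]
 [  0.         533.76682374 207.33280217]
 [  0.           0.           1.        ]] [ 1.82686634  1.51987561 -0.67939399] [-0.11025884 -0.25615731  1.62855162]
[[383.42950526   0.         273.73259983]
 [  0.         383.42950526 208.47831078]
 [  0.           0.           1.        ]] [ 2.13500246 -2.11282007  0.19015743] [-0.01495586  0.53073217  0.84185085]
```

View pics/scene0.png

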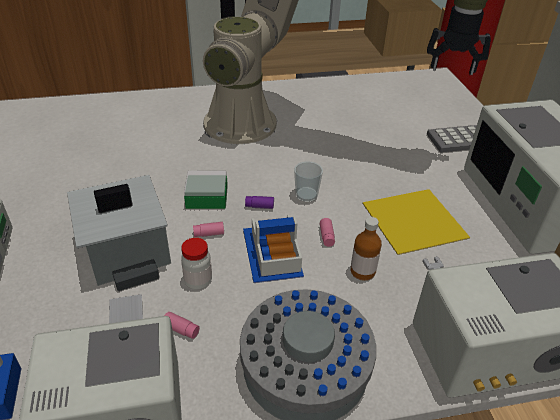

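View pics/top0.png

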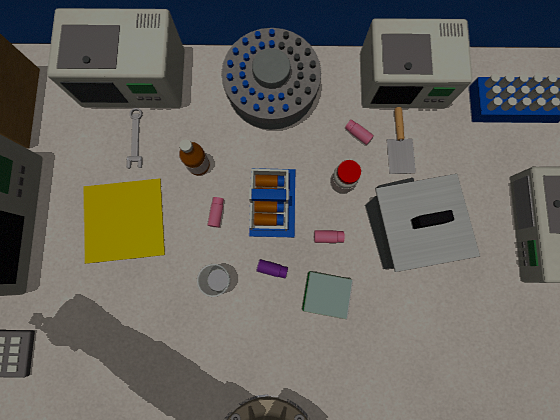

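```bash
cat > h.py <<'E'
import numpy as np, cv2
from workcell import get_state, viewer, hand_in, finder, env
from scipy.spatial.transform import Rotation as R
def load(f): return dict(np.load(f,allow_pickle=True))
def pts(p):
    K=p["intrinsics"]; z=p["z_map"]; v,u=np.mgrid[0:z.shape[0],0:z.shape[1]]
    c=np.stack([(u-K[0,2])/K[0,0]*z,(v-K[1,2])/K[1,1]*z,z],-1)
    Rm=cv2.Rodrigues(np.array(p["rvec"],float))[0]
    w=(c-np.array(p["tvec"]).ravel())@Rm
    w[z==0]=np.nan
    return w
def rect(P):
    r=cv2.minAreaRect((P[:,:2]*1000).astype(np.float32)); return [np.round(a,1) for a in (r[0],r[1],r[2])]
def snap(n,tag):
    p=viewer.read_camera(n); cv2.imwrite(f"pics/{tag}.png",p["image"][:,:,::-1]); return p
E
python3 - <<'E'
from h import *
for n in("top","scene"):
    p=load(n+"0.npz"); w=pts(p); im=p["image"].astype(int); h=cv2.cvtColor(p["image"],cv2.COLOR_RGB2HSV)
    print(n)
    yel=(h[...,0]>20)&(h[...,0]<33)&(h[...,1]>180)&(h[...,2]>120)
    def cc(m,minz=None):
        k,l,s,_=cv2.connectedComponentsWithStats(m.astype(np.uint8)); i=1+np.argmax(s[1:,4]); return l==i
    m=cc(yel); print("mat",rect(w[m]),np.nanmedian(w[m][:,2]))
    x,y,z=w[...,0],w[...,1],w[...,2]
    reg=(y<-0.2)&(y>-0.55)&(x>0.2)&(x<0.7)
    m=cc(reg&(abs(z-.128)<.008)); print("plate",rect(w[m]),np.nanmedian(w[m][:,2]),m.sum())
    m=cc(reg&(z>.165)&(z<.185)); print("grip",rect(w[m]),np.nanmedian(w[m][:,2]),m.sum())
    reg=(abs(y)<0.2)&(x>0.3)&(x<0.75)
    blue=(h[...,0]>100)&(h[...,0]<125)&(h[...,1]>150)
    for lo,hi in((-.003,.009),(.007,.016),(.04,.054),(.082,.1)):
        m=reg&(z>lo)&(z<hi)&((lo>.03)|blue)
        if m.sum()<10: print(lo,"none"); continue
        m=cc(m); print("tray",lo,rect(w[m]),np.nanmedian(w[m][:,2]),m.sum())
p=load("top0.npz")
cv2.imwrite("pics/ztop.png",cv2.resize(p["image"][150:260,190:360,::-1],None,fx=4.5,fy=4.5,interpolation=cv2.INTER_CUBIC))
p=load("scene0.npz")
cv2.imwrite("pics/zsc.png",cv2.resize(p["image"][200:300,210:350,::-1],None,fx=5,fy=5,interpolation=cv2.INTER_CUBIC))
E
```

```text
top
mat [array([nan, nan]), array([0., 0.]), np.float64(0.0)] 0.003915792392853877
plate [array([ 492.6, -330.5]), array([180.4, 181.4]), np.float64(11.1)] 0.12793274826234344 6807
grip [array([ 492.3, -329.8]), array([22.3, 70. ]), np.float64(10.5)] 0.17569461607071177 410
tray -0.003 [array([555.4,  -5.5]), array([168.7, 106.5]), np.float64(0.1)] 0.0040930791367842865 656
tray 0.007 [array([486.9,   3.9]), array([76.5,  4.2]), np.float64(88.4)] 0.01244305832871322 56
tray 0.04 [array([603.7,   2.6]), array([47.2, 85.6]), np.float64(0.9)] 0.045535624470182834 173
tray 0.082 [array([556.2,   2.8]), array([87.1, 24.7]), np.float64(88.7)] 0.09170942097933871 441
scene
mat [array([nan, nan]), array([0., 0.]), np.float64(0.0)] 0.004779930309586072
plate [array([ 496.4, -330.3]), array([185.4, 180.4]), np.float64(11.0)] 0.12824246792746918 4229
grip [array([ 497.3, -330.3]), array([27.2, 69.5]), np.float64(11.3)] 0.1749773788724589 366
tray -0.003 [array([559.6,  -5.4]), array([108.9, 173.1]), np.float64(89.4)] 0.004444170852139271 652
tray 0.007 [array([583.8, -44. ]), array([2.2, 7. ]), np.float64(80.6)] 0.007479526521049987 3
tray 0.04 [array([561.4,   2.7]), array([ 88.5, 144.5]), np.float64(89.4)] 0.04592641095401255 318
tray 0.082 [array([561. ,   2.9]), array([89. , 29.4]), np.float64(88.8)] 0.09167693923471122 438
```

```bash
python3 - <<'E'
from h import *
for n in("top","scene"):
    p=load(n+"0.npz"); w=pts(p); h=cv2.cvtColor(p["image"],cv2.COLOR_RGB2HSV)
    m=(h[...,0]>20)&(h[...,0]<33)&(h[...,1]>180)&(h[...,2]>120)&(abs(w[...,2]-.004)<.01)&(w[...,1]>.1)
    m=cv2.morphologyEx(m.astype(np.uint8),cv2.MORPH_OPEN,np.ones((3,3)))>0
    print(n,rect(w[m]))
    # objects map: heights
    x,y,z=w[...,0],w[...,1],w[...,2]
    pi=dict(p)
p=viewer.read_camera("top"); w=pts(p)
for q in["reagent_bottle","powder_jar","tip_box","beaker","fitting_wrench","scoop","vial0","tray_spout","hopper"]:
    for d in finder.masks_of(p,q)[:4]:
        P=w[d["region"]]; P=P[~np.isnan(P[:,0])]
        print(q,round(d["score"],2),np.round(d["at"]),np.round(np.percentile(P,5,0),3),np.round(np.percentile(P,95,0),3))
E
```

```text
top [array([508.1, 357.8]), array([189.9, 189.5]), np.float64(6.7)]
scene [array([511.2, 358.1]), array([194.9, 193.1]), np.float64(6.0)]
reagent_bottle 0.75 [194. 158.] [0.621 0.154 0.022] [0.657 0.194 0.15 ]
powder_jar 0.58 [343. 176.] [ 0.58  -0.196  0.027] [ 0.627 -0.148  0.102]
tip_box 0.9 [326. 299.] [ 0.298 -0.173  0.052] [ 0.376 -0.085  0.057]
tip_box 0.61 [344. 176.] [ 0.58  -0.196  0.021] [ 0.627 -0.148  0.102]
beaker 0.9 [215. 282.] [0.338 0.094 0.003] [0.395 0.151 0.081]
beaker 0.26 [266. 219.] [ 0.497 -0.027  0.025] [0.523 0.034 0.039]
fitting_wrench 0.7 [132. 140.] [0.648 0.328 0.002] [0.79  0.358 0.01 ]
scoop 0.96 [399. 150.] [ 0.637 -0.353  0.   ] [ 0.775 -0.297  0.019]
scoop 0.42 [269. 196.] [ 0.488 -0.038  0.007] [0.624 0.045 0.094]
vial0 0.81 [329. 238.] [ 0.457 -0.169  0.019] [ 0.483 -0.107  0.031]
vial0 0.75 [267. 205.] [ 0.528 -0.024  0.024] [0.551 0.035 0.04 ]
vial0 0.73 [358. 129.] [ 0.709 -0.24   0.016] [ 0.75  -0.193  0.031]
vial0 0.69 [271. 180.] [ 0.59  -0.028  0.022] [0.615 0.034 0.039]
tray_spout 0.57 [270. 194.] [ 0.487 -0.038  0.003] [0.624 0.046 0.093]
tray_spout 0.4 [133. 139.] [ 0.648  0.327 -0.   ] [0.79  0.358 0.01 ]
hopper 0.8 [378. 227.] [ 0.409 -0.312  0.01 ] [ 0.602 -0.233  0.096]
```

View pics/ztop.png

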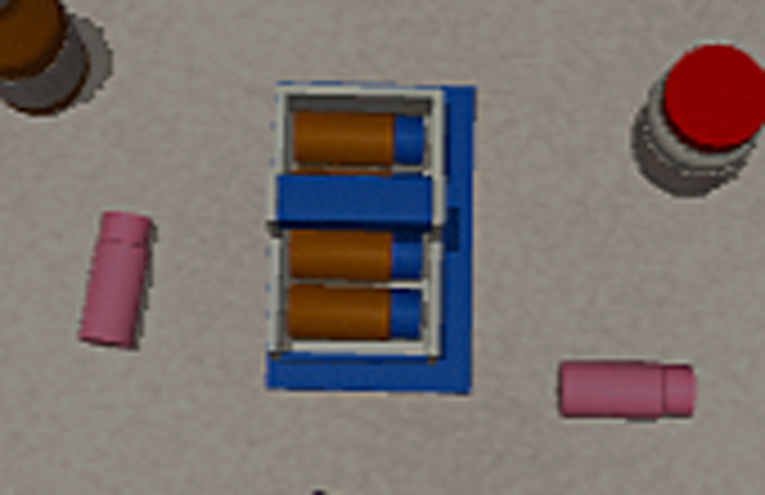

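View pics/zsc.png

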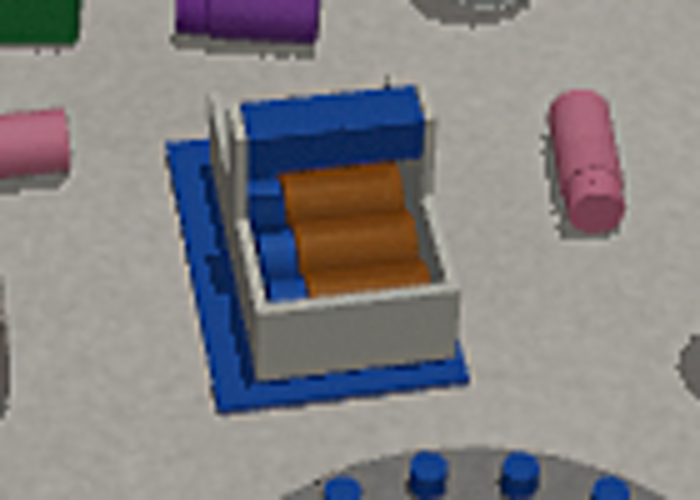

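```bash
cat >> h.py <<'E'
def tdown(head):  # tool z down, tool y heading deg
    a=np.radians(head); y=np.array([np.cos(a),np.sin(a),0]); z=np.array([0,0,-1.]); return R.from_matrix(np.stack([np.cross(y,z),y,z],1))
def rel(goals,base=None):
    """goals: list of (xyz mm, Rotation)"""
    if base is None:
        s=get_state(); q=s["orientation"]; base=(s["tcp_pos"]*1000,R.from_quat([q[1],q[2],q[3],q[0]]))
    for g,Rg in goals:
        d=base[1].inv().apply(np.array(g,float)-base[0]); r=(base[1].inv()*Rg).as_rotvec(degrees=True)
        print("shift",np.round(d,1),"turn",np.round(r,2))
E
python3 - <<'E'
from h import *
rel([([450,150,270],tdown(40)),([493,-330,260],tdown(11)),([493,-330,200],tdown(11)),([493,-330,138],tdown(11))])
E
```

```text
shift [-352.  -257.1  -38.7] turn [ 1.000e-02 -0.000e+00  2.635e+01]
shift [-584.  -679.5  -28.7] turn [ 1.000e-02 -0.000e+00  5.535e+01]
shift [-584.  -679.5   31.3] turn [ 1.000e-02 -0.000e+00  5.535e+01]
shift [-584.  -679.5   93.3] turn [ 1.000e-02 -0.000e+00  5.535e+01]
```

Call:
arm_command(motion=[{"x": -352,"y": -257,"z": -39,"rz": 26,"hand": -1},{"x": -352,"y": -257,"z": -39,"rz": 26,"hand": -1},{"x": -352,"y": -257,"z": -39,"rz": 26,"hand": -1},{"x": -352,"y": -257,"z": -39,"rz": 26,"hand": -1},{"x": -352,"y": -257,"z": -39,"rz": 26,"hand": -1},{"x": -352,"y": -257,"z": -39,"rz": 26,"hand": -1},{"x": -584,"y": -679,"z": -29,"rz": 55,"hand": -1},{"x": -584,"y": -679,"z": -29,"rz": 55,"hand": -1},{"x": -584,"y": -679,"z": -29,"rz": 55,"hand": -1},{"x": -584,"y": -679,"z": -29,"rz": 55,"hand": -1}])

```text
invalid input at $.motion[0]: expected keys x, y, z, rx, ry, rz, hand
```

```bash
python3 - <<'E'
from h import *
s=get_state();print(s["joint_pos"],s["tcp_pos"])
rel([([493,-330,260],tdown(11)),([493,-330,200],tdown(11)),([493,-330,138],tdown(11))])
E
```

```text
[ 1.01842192e+00  3.13145755e-01  4.60739733e-02  1.30363211e+00
 -5.38758320e-06  1.43120143e+00] [0.2306802  0.52671393 0.23134341]
shift [-584.  -679.5  -28.7] turn [ 1.000e-02 -0.000e+00  5.535e+01]
shift [-584.  -679.5   31.3] turn [ 1.000e-02 -0.000e+00  5.535e+01]
shift [-584.  -679.5   93.3] turn [ 1.000e-02 -0.000e+00  5.535e+01]
```

Call:
arm_command(motion=[{"x": -352,"y": -257,"z": -39,"rx": 0,"ry": 0,"rz": 26,"hand": -1},{"x": -352,"y": -257,"z": -39,"rx": 0,"ry": 0,"rz": 26,"hand": -1},{"x": -352,"y": -257,"z": -39,"rx": 0,"ry": 0,"rz": 26,"hand": -1},{"x": -352,"y": -257,"z": -39,"rx": 0,"ry": 0,"rz": 26,"hand": -1},{"x": -352,"y": -257,"z": -39,"rx": 0,"ry": 0,"rz": 26,"hand": -1},{"x": -352,"y": -257,"z": -39,"rx": 0,"ry": 0,"rz": 26,"hand": -1},{"x": -584,"y": -679,"z": -29,"rx": 0,"ry": 0,"rz": 55,"hand": -1},{"x": -584,"y": -679,"z": -29,"rx": 0,"ry": 0,"rz": 55,"hand": -1},{"x": -584,"y": -679,"z": -29,"rx": 0,"ry": 0,"rz": 55,"hand": -1},{"x": -584,"y": -679,"z": -29,"rx": 0,"ry": 0,"rz": 55,"hand": -1}])

```text
clock: 1.85
tcp_pos: [0.4534, -0.0457, 0.263]
orientation: [0.0, 0.634, 0.773, 0.0]
wrist_force: [1.0, 0.1, -0.2]
finger_gap: 0.0848
```

```bash
python3 - <<'E'
from h import *
s=get_state();print(s["clock"],s["joint_pos"],s["tcp_pos"])
rel([([493,-330,260],tdown(11)),([493,-330,200],tdown(11)),([493,-330,138],tdown(11))])
E
```

```text
1.85 [-2.77066282e-01  7.22157373e-02 -1.75866163e-01  1.32150462e+00
  2.75277030e-04  1.09672810e+00] [ 0.45335815 -0.04566838  0.26299603]
shift [-286.6  -16.8    3.1] turn [0.07 0.02 0.29]
shift [-286.6  -16.9   63.1] turn [0.07 0.02 0.29]
shift [-286.6  -16.9  125.1] turn [0.07 0.02 0.29]
```

Call:
arm_command(motion=[{"x": -287,"y": -17,"z": 3,"rx": 0,"ry": 0,"rz": 0.3,"hand": -1},{"x": -287,"y": -17,"z": 3,"rx": 0,"ry": 0,"rz": 0.3,"hand": -1},{"x": -287,"y": -17,"z": 3,"rx": 0,"ry": 0,"rz": 0.3,"hand": -1},{"x": -287,"y": -17,"z": 3,"rx": 0,"ry": 0,"rz": 0.3,"hand": -1},{"x": -287,"y": -17,"z": 3,"rx": 0,"ry": 0,"rz": 0.3,"hand": -1},{"x": -287,"y": -17,"z": 30,"rx": 0,"ry": 0,"rz": 0.3,"hand": -1},{"x": -287,"y": -17,"z": 50,"rx": 0,"ry": 0,"rz": 0.3,"hand": -1},{"x": -287,"y": -17,"z": 50,"rx": 0,"ry": 0,"rz": 0.3,"hand": -1}])

```text
clock: 2.85
tcp_pos: [0.4921, -0.3278, 0.2109]
orientation: [-0.002, 0.636, 0.772, 0.0]
wrist_force: [0.1, 0.1, 0.7]
finger_gap: 0.0854
```

```bash
python3 - <<'E'
from h import *
s=get_state();print(s["clock"],s["joint_pos"],s["tcp_pos"])
rel([([493,-330,200],tdown(11)),([493,-330,138],tdown(11))])
E
```

```text
2.85 [-7.23326591e-01  3.54195172e-01  5.41687746e-02  1.27446601e+00
  9.46672698e-05  6.54996093e-01] [ 0.49212366 -0.32777042  0.21090803]
shift [-2.4  0.5 10.9] turn [-0.12 -0.17  0.03]
shift [-2.6  0.6 72.9] turn [-0.12 -0.17  0.03]
```

Call:
arm_command(motion=[{"x": -2,"y": 0.5,"z": 35,"rx": 0,"ry": 0,"rz": 0,"hand": -1},{"x": -2,"y": 0.5,"z": 60,"rx": 0,"ry": 0,"rz": 0,"hand": -1},{"x": -2,"y": 0.5,"z": 72,"rx": 0,"ry": 0,"rz": 0,"hand": -1},{"x": -2,"y": 0.5,"z": 72,"rx": 0,"ry": 0,"rz": 0,"hand": -1},{"x": -2,"y": 0.5,"z": 72,"rx": 0,"ry": 0,"rz": 0,"hand": 1},{"x": -2,"y": 0.5,"z": 72,"rx": 0,"ry": 0,"rz": 0,"hand": 1},{"x": -2,"y": 0.5,"z": 72,"rx": 0,"ry": 0,"rz": 0,"hand": 1},{"x": -2,"y": 0.5,"z": 72,"rx": 0,"ry": 0,"rz": 0,"hand": 1},{"x": -2,"y": 0.5,"z": 72,"rx": 0,"ry": 0,"rz": 0,"hand": 1},{"x": -2,"y": 0.5,"z": 72,"rx": 0,"ry": 0,"rz": 0,"hand": 1}], force=80)

```text
clock: 4.1
tcp_pos: [0.4942, -0.3305, 0.1413]
orientation: [0.001, 0.636, 0.772, -0.0]
wrist_force: [-0.6, -0.5, 5.6]
finger_gap: 0.0211
```

```bash
python3 - <<'E'
from h import *
s=get_state();print(s["clock"],s["joint_pos"],s["tcp_pos"],s["finger_gap"],s["wrist_force"])
q=s["orientation"];print(R.from_quat([q[1],q[2],q[3],q[0]]).as_matrix().round(3))
p=s["tcp_pos"]*1000
rel([([p[0],p[1],280],tdown(11)),([460,0,260],tdown(9)),([508,358,190],tdown(6.5)),])
E
```

```text
4.1 [-7.24443851e-01  3.89055612e-01 -6.83139439e-02  1.11233710e+00
 -1.31204286e-04  6.53593626e-01] [ 0.49416283 -0.33053953  0.14130591] 0.021077733402744353 [-0.62663631 -0.54210869  5.56416914]
[[-0.192  0.981  0.001]
 [ 0.981  0.192 -0.001]
 [-0.001  0.001 -1.   ]]
shift [-1.000e-01  1.000e-01 -1.387e+02] turn [0.03 0.05 0.04]
shift [ 330.8   29.9 -119. ] turn [0.03 0.05 2.04]
shift [673.1 145.5 -49.2] turn [0.03 0.05 4.54]
```

Call:
arm_command(motion=[{"x": 0,"y": 0,"z": -15,"rx": 0,"ry": 0,"rz": 0,"hand": 1},{"x": 0,"y": 0,"z": -45,"rx": 0,"ry": 0,"rz": 0,"hand": 1},{"x": 0,"y": 0,"z": -85,"rx": 0,"ry": 0,"rz": 0,"hand": 1},{"x": 20,"y": 2,"z": -115,"rx": 0,"ry": 0,"rz": 0,"hand": 1},{"x": 60,"y": 5,"z": -125,"rx": 0,"ry": 0,"rz": 0.3,"hand": 1},{"x": 110,"y": 5,"z": -125,"rx": 0,"ry": 0,"rz": 0.6,"hand": 1},{"x": 165,"y": 8,"z": -125,"rx": 0,"ry": 0,"rz": 1,"hand": 1},{"x": 220,"y": 12,"z": -125,"rx": 0,"ry": 0,"rz": 1.5,"hand": 1},{"x": 275,"y": 20,"z": -125,"rx": 0,"ry": 0,"rz": 2,"hand": 1},{"x": 330,"y": 30,"z": -125,"rx": 0,"ry": 0,"rz": 2,"hand": 1}])

```text
clock: 5.35
tcp_pos: [0.4594, 0.0012, 0.2659]
orientation: [-0.0, 0.649, 0.76, 0.0]
wrist_force: [2.3, -1.3, -2.4]
finger_gap: 0.0208
```

```bash
python3 - <<'E'
from h import *
s=get_state();print(s["clock"],s["joint_pos"],s["tcp_pos"],s["finger_gap"],s["wrist_force"])
rel([([508.5,358,260],tdown(6.5)),([508.5,358,100],tdown(6.5)),])
p=snap("top","top1"); np.savez("top1.npz",**p)
E
```

```text
5.35 [-1.72721601e-01  8.01065864e-02 -1.60026509e-01  1.33086086e+00
  4.00890276e-04  1.24070840e+00] [0.45941592 0.00118082 0.26594976] 0.0207529003143193 [ 2.27691516 -1.34728175 -2.44806705]
shift [344.7 104.4   6.1] turn [-0.   -0.03  2.52]
shift [344.6 104.4 166.1] turn [-0.   -0.03  2.52]
```

View pics/top1.png

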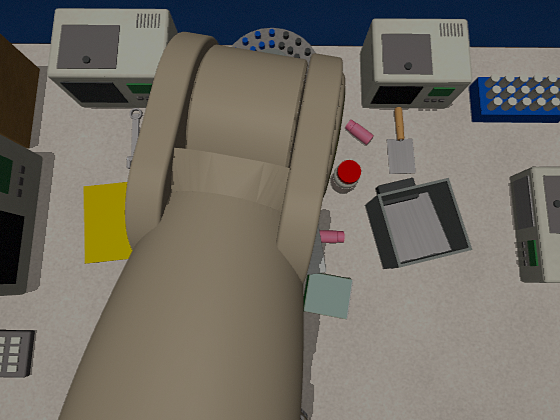

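Call:
arm_command(motion=[{"x": 50,"y": 10,"z": 0,"rx": 0,"ry": 0,"rz": 0.5,"hand": 1},{"x": 105,"y": 25,"z": 0,"rx": 0,"ry": 0,"rz": 1,"hand": 1},{"x": 160,"y": 40,"z": 0,"rx": 0,"ry": 0,"rz": 1.5,"hand": 1},{"x": 215,"y": 60,"z": 2,"rx": 0,"ry": 0,"rz": 2,"hand": 1},{"x": 265,"y": 80,"z": 5,"rx": 0,"ry": 0,"rz": 2.5,"hand": 1},{"x": 310,"y": 95,"z": 20,"rx": 0,"ry": 0,"rz": 2.5,"hand": 1},{"x": 338,"y": 103,"z": 50,"rx": 0,"ry": 0,"rz": 2.5,"hand": 1},{"x": 345,"y": 104,"z": 95,"rx": 0,"ry": 0,"rz": 2.5,"hand": 1},{"x": 345,"y": 104,"z": 135,"rx": 0,"ry": 0,"rz": 2.5,"hand": 1},{"x": 345,"y": 104,"z": 165,"rx": 0,"ry": 0,"rz": 2.5,"hand": 1}])

```text
clock: 6.65
tcp_pos: [0.5074, 0.356, 0.0983]
orientation: [-0.001, 0.665, 0.747, -0.002]
wrist_force: [0.4, -0.1, -3.4]
finger_gap: 0.0212
```

```bash
python3 - <<'E'
from h import *
s=get_state();print(s["clock"],s["joint_pos"],s["tcp_pos"],s["finger_gap"],s["wrist_force"])
rel([([508.5,358,27],tdown(6.5)),])
w=pts(load("top1.npz"));x,y,z=w[...,0],w[...,1],w[...,2]
m=(y<-.2)&(y>-.5)&(x>.35)&(x<.65)&(abs(z-.12)<.005); print(rect(w[m]),m.sum())
p=snap("scene","sc1")
E
```

```text
6.65 [ 4.82341232e-01  4.68017263e-01 -5.65436130e-02  1.04968718e+00
  1.73490877e-04  1.93821567e+00] [0.50741082 0.35603664 0.09827861] 0.02122701942596841 [ 0.40799927 -0.13757917 -3.40216302]
shift [ 1.9  1.5 71.3] turn [-0.19  0.06  0.08]
[array([ 493.5, -327.7]), array([160.4, 162.4]), np.float64(13.7)] 985
```

View pics/sc1.png

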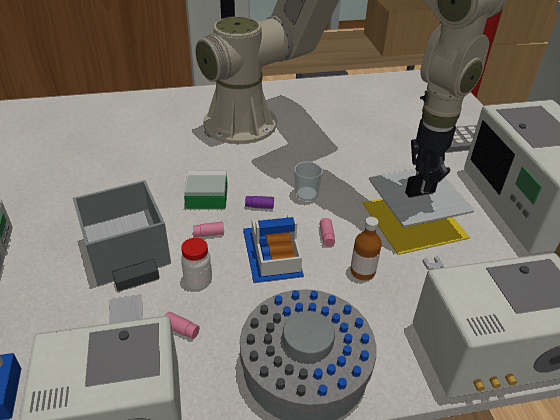

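Call:
arm_command(motion=[{"x": 2,"y": 1.5,"z": 35,"rx": 0,"ry": 0,"rz": 0,"hand": 1},{"x": 2,"y": 1.5,"z": 58,"rx": 0,"ry": 0,"rz": 0,"hand": 1},{"x": 2,"y": 1.5,"z": 68,"rx": 0,"ry": 0,"rz": 0,"hand": 1},{"x": 2,"y": 1.5,"z": 72,"rx": 0,"ry": 0,"rz": 0,"hand": 1},{"x": 2,"y": 1.5,"z": 73,"rx": 0,"ry": 0,"rz": 0,"hand": 1},{"x": 2,"y": 1.5,"z": 73,"rx": 0,"ry": 0,"rz": 0,"hand": 1}])

```text
clock: 7.45
tcp_pos: [0.5105, 0.359, 0.0287]
orientation: [0.0, 0.666, 0.746, 0.001]
wrist_force: [-0.4, -0.2, -2.9]
finger_gap: 0.021
```

Call:
arm_command(motion=[{"x": -1,"y": -1.5,"z": 2,"rx": 0,"ry": 0,"rz": 0,"hand": 1},{"x": -1,"y": -1.5,"z": 3,"rx": 0,"ry": 0,"rz": 0,"hand": 1},{"x": -1,"y": -1.5,"z": 3,"rx": 0,"ry": 0,"rz": 0,"hand": 1}])

```text
clock: 7.82
tcp_pos: [0.5085, 0.3574, 0.0254]
orientation: [0.0, 0.666, 0.746, 0.0]
wrist_force: [-1.6, -1.9, 2.4]
finger_gap: 0.0209
```

Call:
arm_command(motion=[{"x": 0,"y": 0,"z": 0,"rx": 0,"ry": 0,"rz": 0,"hand": -1},{"x": 0,"y": 0,"z": 0,"rx": 0,"ry": 0,"rz": 0,"hand": -1},{"x": 0,"y": 0,"z": 0,"rx": 0,"ry": 0,"rz": 0,"hand": -1},{"x": 0,"y": 0,"z": 0,"rx": 0,"ry": 0,"rz": 0,"hand": -1},{"x": 0,"y": 0,"z": -40,"rx": 0,"ry": 0,"rz": 0,"hand": -1},{"x": 0,"y": 0,"z": -100,"rx": 0,"ry": 0,"rz": 0,"hand": -1},{"x": 0,"y": 0,"z": -160,"rx": 0,"ry": 0,"rz": 0,"hand": -1},{"x": 0,"y": 0,"z": -160,"rx": 0,"ry": 0,"rz": 0,"hand": -1}])

```text
clock: 8.82
tcp_pos: [0.5116, 0.3592, 0.1911]
orientation: [0.002, 0.666, 0.746, 0.005]
wrist_force: [0.2, 0.2, -0.7]
finger_gap: 0.0854
```

```bash
python3 - <<'E'
from h import *
s=get_state();print(s["clock"],s["joint_pos"],s["tcp_pos"],s["finger_gap"],s["wrist_force"])
rel([([500,200,220],tdown(2)),([557,3,180],tdown(-1.3)),([557,3,63],tdown(-1.3))])
p=snap("top","top2");np.savez("top2.npz",**p); w=pts(p);x,y,z=w[...,0],w[...,1],w[...,2]
m=(y<-.2)&(y>-.5)&(x>.35)&(x<.65)&(abs(z-.12)<.005); print(rect(w[m]),m.sum())
p=snap("scene","sc2");np.savez("sc2.npz",**p); w=pts(p);x,y,z=w[...,0],w[...,1],w[...,2]
m=(y<-.2)&(y>-.5)&(x>.35)&(x<.65)&(abs(z-.12)<.005); print(rect(w[m]),m.sum())
E
```

```text
8.825 [4.83723701e-01 4.14382415e-01 9.42908620e-02 1.23933493e+00
 5.07868403e-05 1.94012869e+00] [0.51162272 0.35916775 0.1910706 ] 0.08537397306431116 [ 0.19726933  0.24882473 -0.70930093]
shift [-156.7  -29.4  -29.9] turn [ 0.6  -0.26  4.55]
shift [-359.1    4.3    9.6] turn [ 0.59 -0.28  7.85]
shift [-359.5    3.1  126.6] turn [ 0.59 -0.28  7.85]
[array([ 493.4, -327.5]), array([160.1, 161.8]), np.float64(13.8)] 980
[array([ 496.3, -327.6]), array([166.7, 160. ]), np.float64(13.9)] 857
```

View pics/sc2.png

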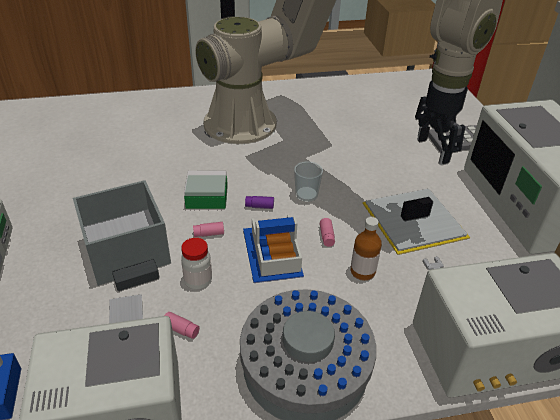

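Call:
arm_command(motion=[{"x": -60,"y": -10,"z": -25,"rx": 0.6,"ry": -0.3,"rz": 3,"hand": -1},{"x": -120,"y": -20,"z": -30,"rx": 0.6,"ry": -0.3,"rz": 5,"hand": -1},{"x": -180,"y": -20,"z": -30,"rx": 0.6,"ry": -0.3,"rz": 7.9,"hand": -1},{"x": -240,"y": -10,"z": -20,"rx": 0.6,"ry": -0.3,"rz": 7.9,"hand": -1},{"x": -300,"y": 0,"z": 0,"rx": 0.6,"ry": -0.3,"rz": 7.9,"hand": -1},{"x": -345,"y": 4,"z": 10,"rx": 0.6,"ry": -0.3,"rz": 7.9,"hand": -1},{"x": -359,"y": 4.5,"z": 20,"rx": 0.6,"ry": -0.3,"rz": 7.9,"hand": -1},{"x": -359,"y": 4.5,"z": 30,"rx": 0.6,"ry": -0.3,"rz": 7.9,"hand": -1},{"x": -359,"y": 4.5,"z": 30,"rx": 0.6,"ry": -0.3,"rz": 7.9,"hand": -1}])

```text
clock: 10.05
tcp_pos: [0.5525, 0.0028, 0.1531]
orientation: [-0.003, 0.715, 0.699, -0.006]
wrist_force: [-0.5, 0.1, 1.2]
finger_gap: 0.0852
```

```bash
python3 - <<'E'
from h import *
s=get_state();print(s["clock"],s["joint_pos"],s["tcp_pos"],s["finger_gap"],s["wrist_force"])
rel([([557.7,3,63],tdown(-1.3))])
p=snap("scene","sc3")
cv2.imwrite("pics/sc3.png",cv2.resize(p["image"][100:300,180:380,::-1],None,fx=3,fy=3))
E
```

```text
10.05 [-0.13667974  0.31577109 -0.14496533  1.122622   -0.006478    1.45633018] [0.55253896 0.00279543 0.15314038] 0.08519958476189553 [-0.5221228   0.11358799  1.16742285]
shift [ 0.8  6.3 90.1] turn [-0.76  0.29  0.03]
```

View pics/sc3.png

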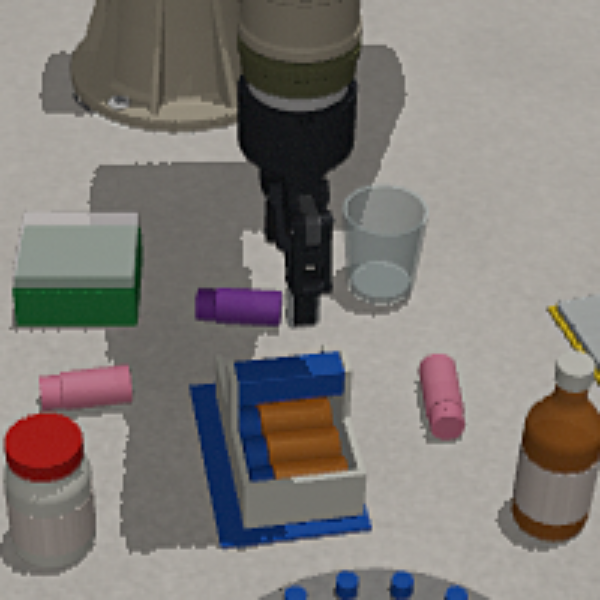

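Call:
arm_command(motion=[{"x": 1,"y": 5,"z": 0,"rx": -0.7,"ry": 0.3,"rz": 0,"hand": -1},{"x": 1,"y": 6,"z": 30,"rx": -0.7,"ry": 0.3,"rz": 0,"hand": -1},{"x": 1,"y": 6,"z": 55,"rx": -0.7,"ry": 0.3,"rz": 0,"hand": -1},{"x": 1,"y": 6,"z": 75,"rx": -0.7,"ry": 0.3,"rz": 0,"hand": -1},{"x": 1,"y": 6,"z": 88,"rx": -0.7,"ry": 0.3,"rz": 0,"hand": -1},{"x": 1,"y": 6,"z": 91,"rx": -0.7,"ry": 0.3,"rz": 0,"hand": -1},{"x": 1,"y": 6,"z": 91,"rx": -0.7,"ry": 0.3,"rz": 0,"hand": -1},{"x": 1,"y": 6,"z": 91,"rx": -0.7,"ry": 0.3,"rz": 0,"hand": -1}])

```text
clock: 11.1
tcp_pos: [0.5598, 0.0017, 0.0645]
orientation: [0.002, 0.715, 0.699, 0.001]
wrist_force: [0.4, 0.2, -0.2]
finger_gap: 0.0856
```

```bash
python3 - <<'E'
from h import *
s=get_state();print(s["clock"],s["joint_pos"],s["tcp_pos"],s["finger_gap"],s["wrist_force"])
rel([([557.7,3,62],tdown(-1.3))])
E
```

```text
11.1 [-1.40268999e-01  3.86339028e-01 -2.76818900e-01  9.03718512e-01
 -3.35030648e-04  1.45399651e+00] [0.55976219 0.00165563 0.06451122] 0.08559624486016641 [ 0.37950971  0.21467318 -0.22612777]
shift [ 1.3 -2.1  2.5] turn [ 0.22  0.05 -0.04]
```

Call:
arm_command(motion=[{"x": 1,"y": -2,"z": 2,"rx": 0.2,"ry": 0,"rz": 0,"hand": -1},{"x": 1,"y": -2,"z": 2,"rx": 0.2,"ry": 0,"rz": 0,"hand": 0},{"x": 1,"y": -2,"z": 2,"rx": 0.2,"ry": 0,"rz": 0,"hand": 1},{"x": 1,"y": -2,"z": 2,"rx": 0.2,"ry": 0,"rz": 0,"hand": 1},{"x": 1,"y": -2,"z": 2,"rx": 0.2,"ry": 0,"rz": 0,"hand": 1},{"x": 1,"y": -2,"z": 2,"rx": 0.2,"ry": 0,"rz": 0,"hand": 1},{"x": 1,"y": -2,"z": 2,"rx": 0.2,"ry": 0,"rz": 0,"hand": 1}], force=90)

```text
clock: 11.98
tcp_pos: [0.5574, 0.0027, 0.062]
orientation: [0.0, 0.715, 0.699, -0.0]
wrist_force: [0.2, -0.5, 4.0]
finger_gap: 0.0225
```

```bash
python3 - <<'E'
from h import *
s=get_state();print(s["clock"],s["joint_pos"],s["tcp_pos"],s["finger_gap"],s["wrist_force"])
p=s["tcp_pos"]*1000
rel([([p[0],p[1],220],tdown(-1.3)),([600,-310,230],tdown(13.8))])
E
```

```text
11.975 [-1.38826042e-01  3.88030078e-01 -2.81241268e-01  9.01898328e-01
 -7.52652875e-04  1.45555484e+00] [0.55740494 0.0026657  0.06199868] 0.0225195709265747 [ 0.19621468 -0.545731    4.04600704]
shift [-1.00e-01 -1.00e-01 -1.58e+02] turn [-0.03  0.04 -0.05]
shift [-311.7   49.9 -167.8] turn [ -0.03   0.04 -15.15]
```

Call:
arm_command(motion=[{"x": 0,"y": 0,"z": -8,"rx": 0,"ry": 0,"rz": 0,"hand": 1},{"x": 0,"y": 0,"z": -25,"rx": 0,"ry": 0,"rz": 0,"hand": 1},{"x": 0,"y": 0,"z": -50,"rx": 2,"ry": 0,"rz": 0,"hand": 1},{"x": 0,"y": 0,"z": -80,"rx": 4,"ry": 0,"rz": 0,"hand": 1},{"x": 0,"y": 0,"z": -110,"rx": 5,"ry": 0,"rz": 0,"hand": 1},{"x": -3,"y": 0,"z": -132,"rx": 5,"ry": 0,"rz": 0,"hand": 1},{"x": -12,"y": 2,"z": -145,"rx": 5,"ry": 0,"rz": 0,"hand": 1},{"x": -30,"y": 4,"z": -150,"rx": 5,"ry": 0,"rz": -1,"hand": 1},{"x": -55,"y": 8,"z": -150,"rx": 5,"ry": 0,"rz": -2,"hand": 1},{"x": -85,"y": 12,"z": -150,"rx": 5,"ry": 0,"rz": -4,"hand": 1}])

```text
clock: 13.22
tcp_pos: [0.5667, -0.0832, 0.2108]
orientation: [-0.032, 0.689, 0.723, -0.032]
wrist_force: [0.2, 0.0, -4.8]
finger_gap: 0.0227
```

```bash
cat >> h.py <<'E'
HC=np.array([494.5,-327.8]); HY=13.8
def pour(th,off,zs,lat=0):
    """TCP goal for spout at hopper offset 'off' mm along +x, height zs, tilt th deg"""
    Rg=tdown(HY)*R.from_euler('x',-th,degrees=True)
    a=np.radians(HY); S=np.array([HC[0]+off*np.cos(a)-lat*np.sin(a),HC[1]+off*np.sin(a)+lat*np.cos(a),zs])
    return S-Rg.apply([0,-71,54]),Rg
E
python3 - <<'E'
from h import *
s=get_state();print(s["clock"],s["joint_pos"],s["tcp_pos"],s["finger_gap"],s["wrist_force"])
rel([pour(-5,35,155),pour(0,35,145)])
snap("scene","sc4")
E
```

```text
13.225 [-0.27245896  0.39151742  0.10427613  1.37026695 -0.02547778  1.25163756] [ 0.56669159 -0.08321419  0.21082566] 0.022672567236242395 [ 0.18907689  0.02305825 -4.79826649]
shift [-219.7   25.2    5.3] turn [ -0.16  -1.16 -11.01]
shift [-220.6   21.2    9.3] turn [ -5.14  -0.68 -11.05]
```

View pics/sc4.png

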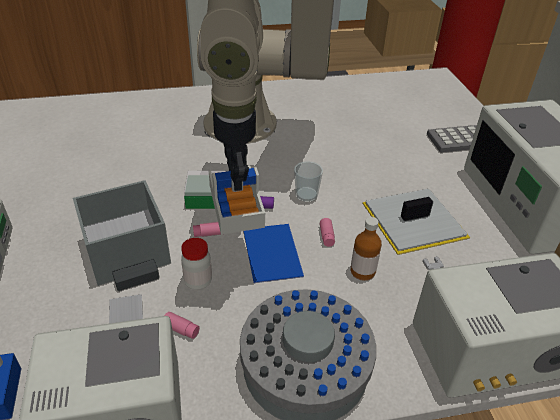

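Call:
arm_command(motion=[{"x": -30,"y": 3,"z": 0,"rx": 0,"ry": 0,"rz": -2,"hand": 1},{"x": -60,"y": 6,"z": 0,"rx": 0,"ry": 0,"rz": -4,"hand": 1},{"x": -90,"y": 10,"z": 0,"rx": 0,"ry": 0,"rz": -6,"hand": 1},{"x": -120,"y": 14,"z": 0,"rx": 0,"ry": 0,"rz": -8,"hand": 1},{"x": -148,"y": 18,"z": 1,"rx": 0,"ry": -0.5,"rz": -10,"hand": 1},{"x": -174,"y": 21,"z": 2,"rx": 0,"ry": -1,"rz": -11,"hand": 1},{"x": -195,"y": 23,"z": 3,"rx": 0,"ry": -1.2,"rz": -11,"hand": 1},{"x": -210,"y": 24,"z": 4,"rx": 0,"ry": -1.2,"rz": -11,"hand": 1},{"x": -218,"y": 25,"z": 5,"rx": 0,"ry": -1.2,"rz": -11,"hand": 1},{"x": -220,"y": 25,"z": 5,"rx": 0,"ry": -1.2,"rz": -11,"hand": 1}])

```text
clock: 14.52
tcp_pos: [0.6017, -0.3012, 0.2036]
orientation: [-0.027, 0.617, 0.786, -0.035]
wrist_force: [-0.9, -0.5, -4.7]
finger_gap: 0.0226
```

```bash
python3 - <<'E'
from h import *
s=get_state();print(s["clock"],s["joint_pos"],s["tcp_pos"],s["finger_gap"],s["wrist_force"])
rel([pour(-5,38,150),pour(0,38,145)]+[pour(t,38,143) for t in (10,15,20,25,30,40,50,60,65)])
p=snap("scene","sc5");np.savez("sc5.npz",**p)
E
```

```text
14.525 [-0.55465332  0.58128238  0.38897835  1.4402859  -0.06374099  0.77923581] [ 0.60171287 -0.30116274  0.20360161] 0.022587772182750838 [-0.911672   -0.47377732 -4.65057609]
shift [-0.3  3.5  5.7] turn [-0.08  0.03 -0.11]
shift [-0.3 -1.1  4.7] turn [-5.08  0.04 -0.11]
shift [ -0.3 -12.3  -3.8] turn [-15.08   0.05  -0.11]
shift [ -0.3 -18.7  -8.3] turn [-20.08   0.05  -0.11]
shift [ -0.4 -25.4 -12.2] turn [-25.08   0.06  -0.11]
shift [ -0.4 -32.4 -15.5] turn [-30.08   0.06  -0.1 ]
shift [ -0.4 -39.8 -18.2] turn [-35.08   0.07  -0.1 ]
shift [ -0.4 -54.9 -21.6] turn [-45.08   0.08  -0.1 ]
shift [ -0.4 -70.5 -22.3] turn [-55.08   0.09  -0.09]
shift [ -0.5 -85.9 -20.4] turn [-65.08   0.09  -0.08]
shift [ -0.5 -93.4 -18.4] turn [-70.08   0.1   -0.08]
```

View pics/sc5.png

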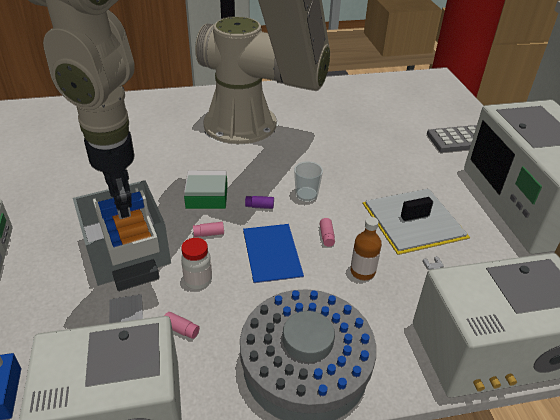

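Call:
arm_command(motion=[{"x": 0,"y": 1,"z": 5,"rx": -2.5,"ry": 0,"rz": 0,"hand": 1},{"x": 0,"y": -1,"z": 5,"rx": -5,"ry": 0,"rz": 0,"hand": 1},{"x": 0,"y": -6.5,"z": 0.5,"rx": -10,"ry": 0,"rz": 0,"hand": 1},{"x": 0,"y": -12,"z": -4,"rx": -15,"ry": 0,"rz": 0,"hand": 1},{"x": 0,"y": -15.5,"z": -6,"rx": -17.5,"ry": 0,"rz": 0,"hand": 1},{"x": 0,"y": -18.5,"z": -8,"rx": -20,"ry": 0,"rz": 0,"hand": 1},{"x": 0,"y": -22,"z": -10,"rx": -22.5,"ry": 0,"rz": 0,"hand": 1},{"x": 0,"y": -25.5,"z": -12,"rx": -25,"ry": 0,"rz": 0,"hand": 1},{"x": 0,"y": -29,"z": -14,"rx": -27.5,"ry": 0,"rz": 0,"hand": 1},{"x": 0,"y": -32.5,"z": -15.5,"rx": -30,"ry": 0,"rz": 0,"hand": 1}])

```text
clock: 15.82
tcp_pos: [0.5711, -0.3072, 0.2225]
orientation: [0.134, 0.603, 0.768, 0.17]
wrist_force: [1.1, -0.7, -5.6]
finger_gap: 0.0231
```

```bash
python3 - <<'E'
from h import *
s=get_state();print(s["clock"],s["joint_pos"],s["tcp_pos"],s["finger_gap"],s["wrist_force"])
rel([pour(t,38,143) for t in (25,30,40,50,60,65)])
p=snap("scene","sc6");np.savez("sc6.npz",**p)
E
```

```text
15.825 [-0.78804713  0.23846638 -0.15534968  0.94025065  0.36884484  0.586653  ] [ 0.57109214 -0.30721535  0.222455  ] 0.02314601758623652 [ 1.1144926  -0.70104479 -5.62343679]
shift [-1.7 -0.   0.6] turn [-0.06  0.08 -0.  ]
shift [-1.7 -5.  -5.4] turn [-5.06  0.08 -0.  ]
shift [ -1.7 -16.4 -16. ] turn [-1.506e+01  8.000e-02  1.000e-02]
shift [ -1.8 -29.5 -24.4] turn [-2.506e+01  8.000e-02  1.000e-02]
shift [ -1.8 -43.8 -30.4] turn [-3.506e+01  8.000e-02  2.000e-02]
shift [ -1.8 -51.4 -32.4] turn [-4.006e+01  8.000e-02  3.000e-02]
```

View pics/sc6.png

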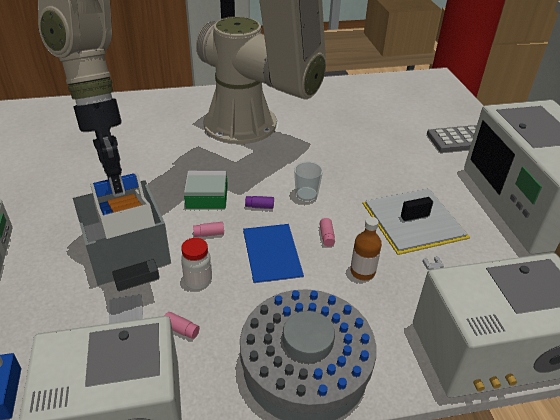

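Call:
arm_command(motion=[{"x": 0,"y": -2.5,"z": -3,"rx": -2.5,"ry": 0,"rz": 0,"hand": 1},{"x": 0,"y": -5,"z": -5.5,"rx": -5,"ry": 0,"rz": 0,"hand": 1},{"x": 0,"y": -7.7,"z": -8.2,"rx": -7.5,"ry": 0,"rz": 0,"hand": 1},{"x": 0,"y": -10.5,"z": -11,"rx": -10,"ry": 0,"rz": 0,"hand": 1},{"x": 0,"y": -13.5,"z": -13.5,"rx": -12.5,"ry": 0,"rz": 0,"hand": 1},{"x": 0,"y": -16.5,"z": -16,"rx": -15,"ry": 0,"rz": 0,"hand": 1},{"x": 0,"y": -19.5,"z": -18,"rx": -17.5,"ry": 0,"rz": 0,"hand": 1},{"x": 0,"y": -22.7,"z": -20.3,"rx": -20,"ry": 0,"rz": 0,"hand": 1},{"x": 0,"y": -29.5,"z": -24.5,"rx": -25,"ry": 0,"rz": 0,"hand": 1},{"x": 0,"y": -29.5,"z": -24.5,"rx": -25,"ry": 0,"rz": 0,"hand": 1}])

```text
clock: 17.12
tcp_pos: [0.5345, -0.3165, 0.231]
orientation: [0.26, 0.561, 0.713, 0.331]
wrist_force: [-0.0, 0.2, -1.9]
finger_gap: 0.0225
```

```bash
python3 - <<'E'
from h import *
s=get_state();print(s["clock"],s["joint_pos"],s["tcp_pos"],s["finger_gap"],s["wrist_force"])
rel([pour(t,38,143) for t in (50,60,65)])
p=snap("scene","sc7");np.savez("sc7.npz",**p)
E
```

```text
17.125 [-1.03740091  0.12566645 -0.48682596  0.6269854   0.81932122  0.4407519 ] [ 0.5345476  -0.31652506  0.2310096 ] 0.022534162320424916 [-0.04713307  0.22692512 -1.92625447]
shift [-1.4  1.3 -0.2] turn [-0.21  0.11 -0.14]
shift [ -1.4  -9.2 -11.6] turn [-10.21   0.12  -0.13]
shift [ -1.5 -15.2 -16.6] turn [-15.21   0.13  -0.12]
```

View pics/sc7.png

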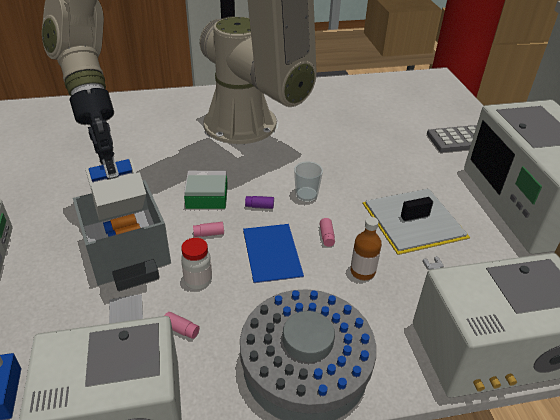

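Call:
arm_command(motion=[{"x": 0,"y": -4,"z": -6,"rx": -5,"ry": 0,"rz": 0,"hand": 1},{"x": 0,"y": -9,"z": -11.5,"rx": -10,"ry": 0,"rz": 0,"hand": 1},{"x": 0,"y": -15,"z": -16.5,"rx": -15,"ry": 0,"rz": 0,"hand": 1},{"x": 0,"y": -15,"z": -16.5,"rx": -15,"ry": 0,"rz": 0,"hand": 1},{"x": 0,"y": -15,"z": -16.5,"rx": -15,"ry": 0,"rz": 0,"hand": 1},{"x": 0,"y": -15,"z": -16.5,"rx": -15,"ry": 0,"rz": 0,"hand": 1}])

```text
clock: 17.92
tcp_pos: [0.5149, -0.3226, 0.2323]
orientation: [0.332, 0.52, 0.665, 0.421]
wrist_force: [-1.1, -0.0, -2.5]
finger_gap: 0.0227
```

```bash
python3 - <<'E'
from h import *
s=get_state();print(s["clock"],s["joint_pos"],s["tcp_pos"],s["finger_gap"],s["wrist_force"])
rel([pour(t,38,160) for t in (65,50,40,30,20,10,0)])
p=snap("scene","sc8");np.savez("sc8.npz",**p)
cv2.imwrite("pics/sc8z.png",cv2.resize(p["image"][140:300,50:210,::-1],None,fx=3.5,fy=3.5,interpolation=cv2.INTER_CUBIC))
for f in("sc5","sc8"):
    p=load(f+".npz");w=pts(p); h=cv2.cvtColor(p["image"],cv2.COLOR_RGB2HSV)
    m=(h[...,0]>100)&(h[...,0]<125)&(h[...,1]>150)&(abs(w[...,2]-.004)<.008)&(abs(w[...,1])<.1)&(w[...,0]>.4)&(w[...,0]<.7)
    print("tmat",rect(w[m]))
E
```

```text
17.925 [-1.17020701  0.15768486 -0.63534365  0.44644985  1.10553242  0.3633446 ] [ 0.51486232 -0.32262622  0.23229345] 0.022664306132149002 [-1.129462   -0.03785378 -2.45787999]
shift [-0.2 12.6 -8.1] turn [-0.1   0.11  0.18]
shift [-0.2 24.2 12.1] turn [14.9   0.13  0.17]
shift [-0.2 28.9 27. ] turn [24.9   0.15  0.16]
shift [-0.2 30.9 42.4] turn [34.9   0.16  0.14]
shift [-0.2 30.2 57.9] turn [44.9   0.18  0.13]
shift [-0.1 26.8 73.1] turn [54.9   0.19  0.11]
shift [-0.1 20.8 87.4] turn [64.9  0.2  0.1]
tmat [array([559.5,  -5.2]), array([109.6, 174. ]), np.float64(89.1)]
tmat [array([558.1,  -5.1]), array([110.1, 175.8]), np.float64(89.2)]
```

View pics/sc8z.png

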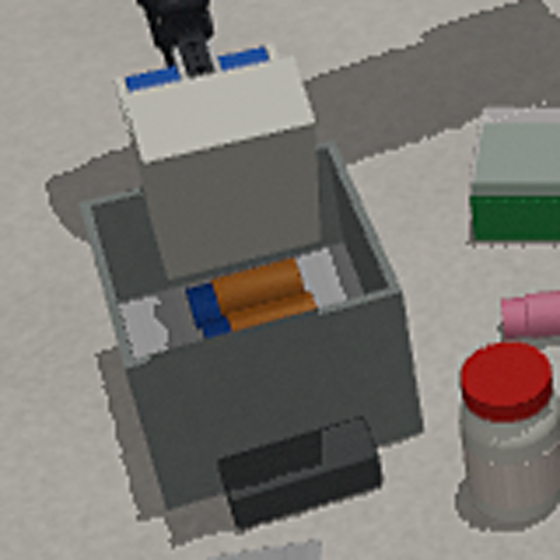

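Call:
arm_command(motion=[{"x": 0,"y": 13,"z": -8,"rx": 0,"ry": 0,"rz": 0,"hand": 1},{"x": 0,"y": 21,"z": 5,"rx": 10,"ry": 0,"rz": 0,"hand": 1},{"x": 0,"y": 27,"z": 20,"rx": 20,"ry": 0,"rz": 0,"hand": 1},{"x": 0,"y": 30,"z": 35,"rx": 30,"ry": 0,"rz": 0,"hand": 1},{"x": 0,"y": 31,"z": 50,"rx": 40,"ry": 0,"rz": 0,"hand": 1},{"x": 0,"y": 28,"z": 66,"rx": 50,"ry": 0,"rz": 0,"hand": 1},{"x": 0,"y": 24,"z": 80,"rx": 60,"ry": 0,"rz": 0,"hand": 1},{"x": 0,"y": 21,"z": 87,"rx": 65,"ry": 0,"rz": 0,"hand": 1},{"x": 0,"y": 21,"z": 87,"rx": 65,"ry": 0,"rz": 0,"hand": 1}])

```text
clock: 19.1
tcp_pos: [0.6014, -0.2999, 0.2117]
orientation: [-0.001, 0.616, 0.788, -0.0]
wrist_force: [0.1, 0.3, -3.3]
finger_gap: 0.0231
```

```bash
python3 - <<'E'
from h import *
s=get_state();print(s["clock"],s["joint_pos"],s["tcp_pos"],s["finger_gap"],s["wrist_force"])
rel([([558,-4,210],tdown(-1)),([558,-4,90],tdown(-1))])
p=snap("scene","sc9")
cv2.imwrite("pics/sc9z.png",cv2.resize(p["image"][140:300,50:210,::-1],None,fx=3.5,fy=3.5,interpolation=cv2.INTER_CUBIC))
E
```

```text
19.1 [-5.81638562e-01  5.16063404e-01  3.04087600e-01  1.36022021e+00
 -5.99468819e-04  7.46387334e-01] [ 0.60140275 -0.29990166  0.21167547] 0.023078055161351654 [ 0.10747581  0.31006942 -3.30376152]
shift [297.7  29.    1.8] turn [-0.08 -0.02 14.91]
shift [297.6  29.2 121.8] turn [-0.08 -0.02 14.91]
```

View pics/sc9z.png

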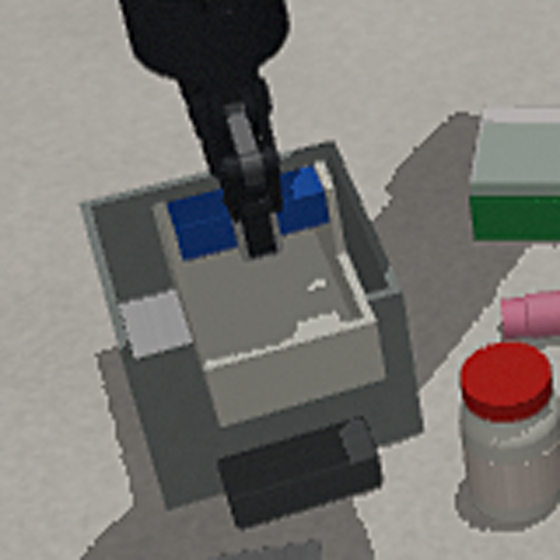

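Tray is empty. Carrying it back to its mat.

Call:
arm_command(motion=[{"x": 25,"y": 3,"z": 0,"rx": 0,"ry": 0,"rz": 0,"hand": 1},{"x": 65,"y": 7,"z": 0,"rx": 0,"ry": 0,"rz": 3,"hand": 1},{"x": 110,"y": 12,"z": 0,"rx": 0,"ry": 0,"rz": 6,"hand": 1},{"x": 155,"y": 18,"z": 0,"rx": 0,"ry": 0,"rz": 9,"hand": 1},{"x": 200,"y": 22,"z": 0,"rx": 0,"ry": 0,"rz": 12,"hand": 1},{"x": 245,"y": 26,"z": 2,"rx": 0,"ry": 0,"rz": 15,"hand": 1},{"x": 278,"y": 28,"z": 15,"rx": 0,"ry": 0,"rz": 15,"hand": 1},{"x": 295,"y": 29,"z": 45,"rx": 0,"ry": 0,"rz": 15,"hand": 1},{"x": 298,"y": 29,"z": 85,"rx": 0,"ry": 0,"rz": 15,"hand": 1},{"x": 298,"y": 29,"z": 115,"rx": 0,"ry": 0,"rz": 15,"hand": 1}])

```text
clock: 20.4
tcp_pos: [0.5557, -0.0054, 0.0977]
orientation: [0.001, 0.715, 0.699, 0.0]
wrist_force: [-0.0, -0.1, -2.3]
finger_gap: 0.0227
```

Call:
arm_command(motion=[{"x": 0,"y": 0,"z": 8,"rx": 0,"ry": 0,"rz": 0,"hand": 1},{"x": 0,"y": 0,"z": 8,"rx": 0,"ry": 0,"rz": 0,"hand": 1}])

```text
clock: 20.65
tcp_pos: [0.5566, -0.006, 0.0907]
orientation: [0.001, 0.715, 0.699, -0.0]
wrist_force: [0.8, 0.6, -2.8]
finger_gap: 0.0225
```

```bash
python3 - <<'E'
from h import *
s=get_state();print(s["clock"],s["joint_pos"],s["tcp_pos"],s["finger_gap"],s["wrist_force"])
rel([([558,-4,62],tdown(-1))])
p=snap("scene","sc10");np.savez("sc10.npz",**p)
E
```

```text
20.65 [-1.54338027e-01  3.59084520e-01 -2.45958911e-01  9.65088996e-01
 -1.22473836e-03  1.44009301e+00] [ 0.55662494 -0.00600681  0.09073688] 0.022501668326855236 [ 0.84931948  0.60765045 -2.75332732]
shift [ 2.1  1.3 28.7] turn [ 0.03  0.07 -0.35]
```

View pics/sc10.png

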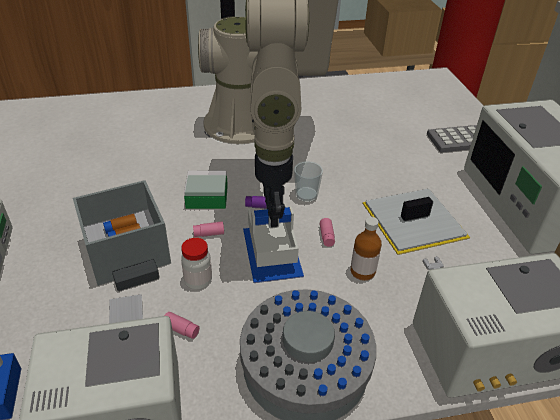

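Call:
arm_command(motion=[{"x": 2,"y": 1,"z": 15,"rx": 0,"ry": 0,"rz": 0,"hand": 1},{"x": 2,"y": 1,"z": 23,"rx": 0,"ry": 0,"rz": 0,"hand": 1},{"x": 2,"y": 1,"z": 26,"rx": 0,"ry": 0,"rz": 0,"hand": 1},{"x": 2,"y": 1,"z": 28,"rx": 0,"ry": 0,"rz": 0,"hand": 1},{"x": 2,"y": 1,"z": 28.5,"rx": 0,"ry": 0,"rz": 0,"hand": 1},{"x": 2,"y": 1,"z": 28.5,"rx": 0,"ry": 0,"rz": 0,"hand": 1}])

```text
clock: 21.45
tcp_pos: [0.5574, -0.0035, 0.062]
orientation: [0.0, 0.715, 0.699, -0.001]
wrist_force: [-5.9, -0.1, 5.5]
finger_gap: 0.0223
```

Call:
arm_command(motion=[{"x": 0,"y": 0,"z": 0,"rx": 0,"ry": 0,"rz": 0,"hand": -1},{"x": 0,"y": 0,"z": 0,"rx": 0,"ry": 0,"rz": 0,"hand": -1},{"x": 0,"y": 0,"z": 0,"rx": 0,"ry": 0,"rz": 0,"hand": -1},{"x": 0,"y": 0,"z": 0,"rx": 0,"ry": 0,"rz": 0,"hand": -1},{"x": 0,"y": 0,"z": -25,"rx": 0,"ry": 0,"rz": 0,"hand": -1},{"x": 0,"y": 0,"z": -75,"rx": 0,"ry": 0,"rz": 0,"hand": -1},{"x": 0,"y": 0,"z": -135,"rx": 0,"ry": 0,"rz": 0,"hand": -1},{"x": 0,"y": 0,"z": -140,"rx": 0,"ry": 0,"rz": 0,"hand": -1},{"x": 0,"y": 0,"z": -140,"rx": 0,"ry": 0,"rz": 0,"hand": -1}])

```text
clock: 22.58
tcp_pos: [0.5581, -0.0034, 0.2015]
orientation: [0.001, 0.715, 0.699, -0.001]
wrist_force: [-0.5, 0.2, -1.0]
finger_gap: 0.0855
```

```bash
python3 - <<'E'
from h import *
s=get_state();print(s["clock"],s["joint_pos"],s["tcp_pos"],s["finger_gap"],s["wrist_force"])
rel([([508.5,357.4,200],tdown(6.5)),([508.5,357.4,100],tdown(6.5))])
p=snap("scene","sc11");np.savez("sc11.npz",**p); w=pts(p);x,y,z=w[...,0],w[...,1],w[...,2]
m=(y>.2)&(y<.5)&(x>.4)&(x<.65)&(z>.053)&(z<.066); print("block",rect(w[m]))
m=(y>.2)&(y<.5)&(x>.35)&(x<.65)&(z>.009)&(z<.016);m=cv2.morphologyEx(m.astype(np.uint8),cv2.MORPH_OPEN,np.ones((3,3)))>0; print("plate",rect(w[m]))
m=(abs(y)<.1)&(x>.4)&(x<.65)&(z>.082)&(z<.098); print("bar",rect(w[m]),np.nanmedian(z[m]))
E
```

```text
22.575 [-0.14897476  0.29016945 -0.05896173  1.22115025 -0.00172739  1.44444117] [ 0.55807055 -0.00338733  0.20148811] 0.08549652308103334 [-0.50927272  0.20129027 -1.0393835 ]
shift [359.6 -57.7   0.8] turn [ 0.01  0.1  -7.8 ]
shift [359.8 -57.7 100.8] turn [ 0.01  0.1  -7.8 ]
block [array([511.5, 355.7]), array([26. , 70.3]), np.float64(7.6)]
plate [array([511.4, 357.1]), array([183.5, 183.6]), np.float64(6.5)]
bar [array([560.3,  -3.2]), array([27.6, 88.3]), np.float64(0.4)] 0.091640389843399
```

View pics/sc11.png

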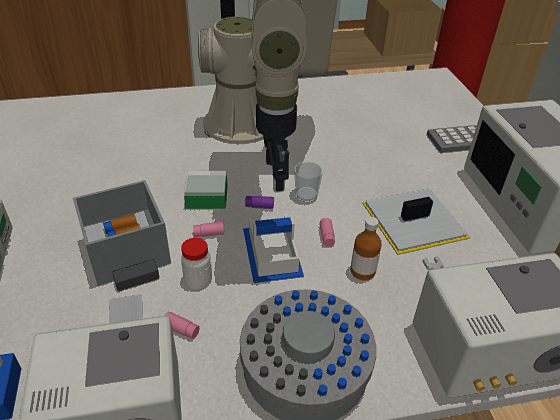

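Tray stands upright, centred on its mat. Back to the cover, at the pose where I released it.

Call:
arm_command(motion=[{"x": 60,"y": -5,"z": -10,"rx": 0,"ry": 0,"rz": 0,"hand": -1},{"x": 120,"y": -15,"z": -20,"rx": 0,"ry": 0,"rz": -3,"hand": -1},{"x": 180,"y": -25,"z": -20,"rx": 0,"ry": 0,"rz": -6,"hand": -1},{"x": 240,"y": -40,"z": -20,"rx": 0,"ry": 0,"rz": -7.8,"hand": -1},{"x": 300,"y": -50,"z": -10,"rx": 0,"ry": 0,"rz": -7.8,"hand": -1},{"x": 345,"y": -56,"z": 10,"rx": 0,"ry": 0,"rz": -7.8,"hand": -1},{"x": 360,"y": -58,"z": 50,"rx": 0,"ry": 0,"rz": -7.8,"hand": -1},{"x": 360,"y": -58,"z": 90,"rx": 0,"ry": 0,"rz": -7.8,"hand": -1},{"x": 360,"y": -58,"z": 100,"rx": 0,"ry": 0,"rz": -7.8,"hand": -1},{"x": 360,"y": -58,"z": 100,"rx": 0,"ry": 0,"rz": -7.8,"hand": -1}])

```text
clock: 23.88
tcp_pos: [0.5071, 0.357, 0.0995]
orientation: [-0.0, 0.666, 0.746, -0.002]
wrist_force: [-0.0, -0.3, 0.7]
finger_gap: 0.0853
```

```bash
python3 - <<'E'
from h import *
s=get_state();print(s["clock"],s["joint_pos"],s["tcp_pos"],s["finger_gap"],s["wrist_force"])
rel([([508.5,357.4,26],tdown(6.5))])
E
```

```text
23.875 [ 4.84582617e-01  4.68603096e-01 -5.24071640e-02  1.05444259e+00
 -1.10244967e-03  1.94221786e+00] [0.50705113 0.3569716  0.09950217] 0.08531614839150209 [-0.02962167 -0.26212384  0.68648163]
shift [ 0.5  1.8 73.5] turn [-0.23  0.16 -0.02]
```

Call:
arm_command(motion=[{"x": 0,"y": 1,"z": 30,"rx": -0.1,"ry": 0.1,"rz": 0,"hand": -1},{"x": 0,"y": 1,"z": 55,"rx": -0.1,"ry": 0.1,"rz": 0,"hand": -1},{"x": 0,"y": 1,"z": 69,"rx": -0.1,"ry": 0.1,"rz": 0,"hand": -1},{"x": 0,"y": 1,"z": 73,"rx": -0.1,"ry": 0.1,"rz": 0,"hand": -1},{"x": 0,"y": 1,"z": 73,"rx": -0.1,"ry": 0.1,"rz": 0,"hand": -1},{"x": 0,"y": 1,"z": 73,"rx": -0.1,"ry": 0.1,"rz": 0,"hand": 1},{"x": 0,"y": 1,"z": 73,"rx": -0.1,"ry": 0.1,"rz": 0,"hand": 1},{"x": 0,"y": 1,"z": 73,"rx": -0.1,"ry": 0.1,"rz": 0,"hand": 1},{"x": 0,"y": 1,"z": 73,"rx": -0.1,"ry": 0.1,"rz": 0,"hand": 1},{"x": 0,"y": 1,"z": 73,"rx": -0.1,"ry": 0.1,"rz": 0,"hand": 1}], force=80)

```text
clock: 25.12
tcp_pos: [0.5091, 0.3579, 0.0283]
orientation: [0.0, 0.666, 0.746, 0.001]
wrist_force: [-0.9, -0.1, 3.7]
finger_gap: 0.0207
```

```bash
python3 - <<'E'
from h import *
s=get_state();print(s["clock"],s["joint_pos"],s["tcp_pos"],s["finger_gap"],s["wrist_force"])
p=s["tcp_pos"]*1000
rel([([p[0],p[1],260],tdown(6.5)),([460,0,260],tdown(10)),([495.2,-327.8,260],tdown(13.8))])
E
```

```text
25.125 [ 4.83826960e-01  5.28916252e-01 -1.44399435e-01  8.95882247e-01
  9.46930195e-05  1.94110755e+00] [0.50907812 0.35791781 0.02825899] 0.02074825170618054 [-0.94574073 -0.12795461  3.66546429]
shift [ 2.000e-01  3.000e-01 -2.317e+02] turn [ 0.08 -0.04  0.  ]
shift [-349.9  -89.  -232.1] turn [ 0.08 -0.04 -3.5 ]
shift [-679.6  -91.1 -232.3] turn [ 0.09 -0.03 -7.3 ]
```

Call:
arm_command(motion=[{"x": 0,"y": 0,"z": -15,"rx": 0,"ry": 0,"rz": 0,"hand": 1},{"x": 0,"y": 0,"z": -55,"rx": 0,"ry": 0,"rz": 0,"hand": 1},{"x": 0,"y": 0,"z": -105,"rx": 0,"ry": 0,"rz": 0,"hand": 1},{"x": -5,"y": -3,"z": -155,"rx": 0,"ry": 0,"rz": 0,"hand": 1},{"x": -25,"y": -10,"z": -200,"rx": 0,"ry": 0,"rz": 0,"hand": 1},{"x": -65,"y": -25,"z": -225,"rx": 0,"ry": 0,"rz": -1,"hand": 1},{"x": -115,"y": -45,"z": -232,"rx": 0,"ry": 0,"rz": -1.5,"hand": 1},{"x": -170,"y": -60,"z": -232,"rx": 0,"ry": 0,"rz": -2,"hand": 1},{"x": -225,"y": -75,"z": -232,"rx": 0,"ry": 0,"rz": -2.5,"hand": 1},{"x": -280,"y": -85,"z": -232,"rx": 0,"ry": 0,"rz": -3,"hand": 1}])

```text
clock: 26.38
tcp_pos: [0.4548, 0.0683, 0.2602]
orientation: [0.0, 0.646, 0.764, 0.0]
wrist_force: [0.8, -0.8, -3.3]
finger_gap: 0.0209
```

```bash
python3 - <<'E'
from h import *
s=get_state();print(s["clock"],s["joint_pos"],s["tcp_pos"],s["finger_gap"],s["wrist_force"])
p=s["tcp_pos"]*1000
rel([([460,0,260],tdown(10)),([495.2,-327.8,260],tdown(13.8)),([495.2,-327.8,200],tdown(13.8))])
p=snap("scene","sc12");np.savez("sc12.npz",**p); w=pts(p)
h=cv2.cvtColor(p["image"],cv2.COLOR_RGB2HSV); x,y,z=w[...,0],w[...,1],w[...,2]
cv2.imwrite("pics/sc12z.png",cv2.resize(p["image"][150:310,40:220,::-1],None,fx=3.5,fy=3.5,interpolation=cv2.INTER_CUBIC))
p=snap("top","top12")
cv2.imwrite("pics/top12z.png",cv2.resize(p["image"][140:300,340:520,::-1],None,fx=3.5,fy=3.5,interpolation=cv2.INTER_CUBIC))
w=pts(p);x,y,z=w[...,0],w[...,1],w[...,2]
m=(y<-.2)&(y>-.5)&(x>.35)&(x<.65)&(abs(z-.12)<.005); print(rect(w[m]),m.sum())
E
```

```text
26.375 [-2.59228104e-02  8.13288704e-02 -1.72727742e-01  1.31588521e+00
  1.63196857e-04  1.37807651e+00] [0.45475124 0.06828482 0.26018099] 0.02094623552711139 [ 0.82699073 -0.83075439 -3.28451727]
shift [-68.2  -6.2   0.2] turn [ 0.05  0.   -0.44]
shift [-3.973e+02 -2.590e+01  2.000e-01] turn [ 0.05  0.   -4.24]
shift [-397.3  -25.9   60.2] turn [ 0.05  0.   -4.24]
[array([ 493.5, -327.6]), array([160.3, 162.7]), np.float64(13.8)] 977
```

View pics/top12z.png

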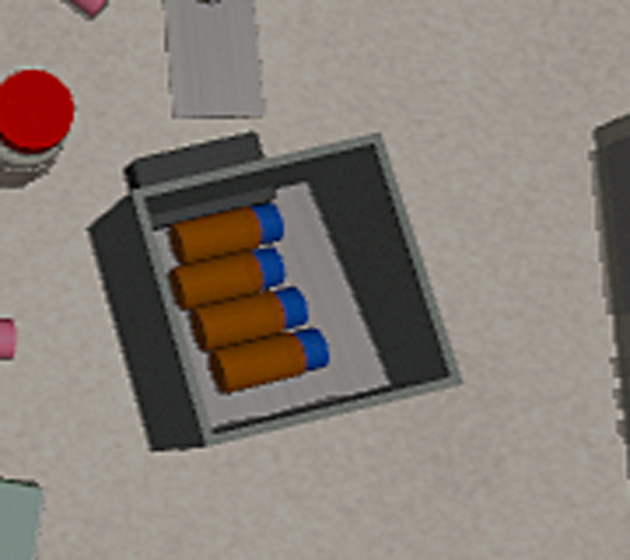

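View pics/sc12.png

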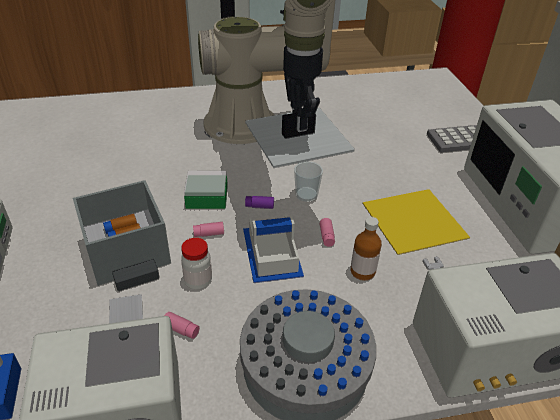

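All four vials lie in the hopper. Carrying the cover over.

Call:
arm_command(motion=[{"x": -50,"y": -5,"z": 0,"rx": 0,"ry": 0,"rz": -0.5,"hand": 1},{"x": -105,"y": -8,"z": 0,"rx": 0,"ry": 0,"rz": -1,"hand": 1},{"x": -160,"y": -12,"z": 0,"rx": 0,"ry": 0,"rz": -2,"hand": 1},{"x": -215,"y": -16,"z": 0,"rx": 0,"ry": 0,"rz": -3,"hand": 1},{"x": -265,"y": -20,"z": 0,"rx": 0,"ry": 0,"rz": -4,"hand": 1},{"x": -310,"y": -23,"z": 0,"rx": 0,"ry": 0,"rz": -4.2,"hand": 1},{"x": -350,"y": -25,"z": 5,"rx": 0,"ry": 0,"rz": -4.2,"hand": 1},{"x": -380,"y": -26,"z": 20,"rx": 0,"ry": 0,"rz": -4.2,"hand": 1},{"x": -396,"y": -26,"z": 50,"rx": 0,"ry": 0,"rz": -4.2,"hand": 1},{"x": -397,"y": -26,"z": 75,"rx": 0,"ry": 0,"rz": -4.2,"hand": 1}])

```text
clock: 27.72
tcp_pos: [0.4958, -0.3269, 0.1833]
orientation: [-0.0, 0.618, 0.786, 0.0]
wrist_force: [-0.5, 0.7, -2.2]
finger_gap: 0.021
```

Call:
arm_command(motion=[{"x": 0,"y": 0,"z": 5,"rx": 0,"ry": 0,"rz": 0,"hand": 1},{"x": 0,"y": 0,"z": 5,"rx": 0,"ry": 0,"rz": 0,"hand": 1},{"x": 0,"y": 0,"z": 5,"rx": 0,"ry": 0,"rz": 0,"hand": 1}])

```text
clock: 28.1
tcp_pos: [0.4966, -0.3261, 0.1811]
orientation: [0.001, 0.617, 0.787, 0.0]
wrist_force: [0.4, -0.1, -2.4]
finger_gap: 0.0213
```

```bash
python3 - <<'E'
from h import *
s=get_state();print(s["clock"],s["joint_pos"],s["tcp_pos"],s["finger_gap"],s["wrist_force"])
rel([([495.2,-327.8,144.3],tdown(13.8))])
p=snap("top","top13"); w=pts(p);x,y,z=w[...,0],w[...,1],w[...,2]
zc=s["tcp_pos"][2]-.0163
m=(y<-.2)&(y>-.5)&(x>.35)&(x<.65)&(abs(z-zc)<.006);m=cv2.morphologyEx(m.astype(np.uint8),cv2.MORPH_OPEN,np.ones((3,3)))>0;print("plate",rect(w[m]),m.sum())
E
```

```text
28.1 [-7.16469743e-01  3.65804541e-01 -2.50286748e-03  1.19986934e+00
  7.35776400e-04  6.14484767e-01] [ 0.49662239 -0.3261037   0.18113196] 0.021290806863065056 [ 0.38088757 -0.08023593 -2.41939289]
shift [-1.2 -1.9 36.8] turn [ 0.12  0.1  -0.06]
plate [array([ 495.4, -326.2]), array([179.9, 181.2]), np.float64(13.7)] 5150
```

View pics/top13.png

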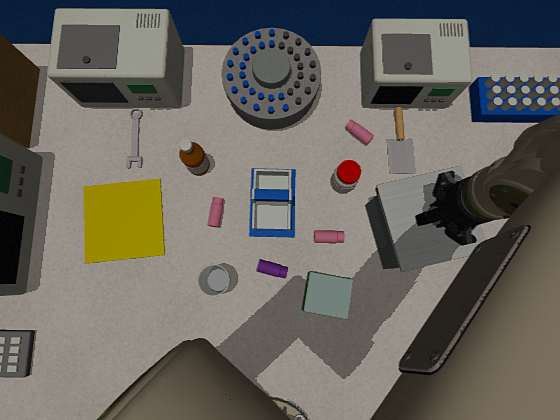

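Call:
arm_command(motion=[{"x": -1,"y": -2,"z": 15,"rx": 0.1,"ry": 0.1,"rz": 0,"hand": 1},{"x": -1,"y": -2,"z": 26,"rx": 0.1,"ry": 0.1,"rz": 0,"hand": 1},{"x": -1,"y": -2,"z": 31,"rx": 0.1,"ry": 0.1,"rz": 0,"hand": 1},{"x": -1,"y": -2,"z": 34,"rx": 0.1,"ry": 0.1,"rz": 0,"hand": 1},{"x": -1,"y": -2,"z": 35,"rx": 0.1,"ry": 0.1,"rz": 0,"hand": 1},{"x": -1,"y": -2,"z": 35,"rx": 0.1,"ry": 0.1,"rz": 0,"hand": 1}])

```text
clock: 28.9
tcp_pos: [0.4944, -0.3276, 0.1448]
orientation: [-0.001, 0.618, 0.786, 0.0]
wrist_force: [-1.1, 0.1, -2.4]
finger_gap: 0.0207
```

```bash
python3 - <<'E'
from h import *
s=get_state();print(s["clock"],s["tcp_pos"],s["finger_gap"],s["wrist_force"])
rel([([495.2,-327.8,144.3],tdown(13.8))])
E
```

```text
28.9 [ 0.49438881 -0.32756688  0.14479688] 0.020710677834687042 [-1.14694667  0.13566998 -2.3939627 ]
shift [-0.4  0.7  0.5] turn [-0.04 -0.09 -0.09]
```

Call:
arm_command(motion=[{"x": 0,"y": 0.5,"z": 1,"rx": 0,"ry": 0,"rz": 0,"hand": 1},{"x": 0,"y": 0.5,"z": 1.5,"rx": 0,"ry": 0,"rz": 0,"hand": 1},{"x": 0,"y": 0.5,"z": 1.5,"rx": 0,"ry": 0,"rz": 0,"hand": 1}])

```text
clock: 29.28
tcp_pos: [0.4948, -0.3276, 0.1443]
orientation: [-0.0, 0.618, 0.786, 0.0]
wrist_force: [-2.8, 0.7, 5.1]
finger_gap: 0.0211
```

Contact made; release and retreat.

Call:
arm_command(motion=[{"x": 0,"y": 0,"z": 0,"rx": 0,"ry": 0,"rz": 0,"hand": -1},{"x": 0,"y": 0,"z": 0,"rx": 0,"ry": 0,"rz": 0,"hand": -1},{"x": 0,"y": 0,"z": 0,"rx": 0,"ry": 0,"rz": 0,"hand": -1},{"x": 0,"y": 0,"z": 0,"rx": 0,"ry": 0,"rz": 0,"hand": -1},{"x": 0,"y": 0,"z": -30,"rx": 0,"ry": 0,"rz": 0,"hand": -1},{"x": 0,"y": 0,"z": -80,"rx": 0,"ry": 0,"rz": 0,"hand": -1},{"x": 60,"y": 0,"z": -120,"rx": 0,"ry": 0,"rz": 0,"hand": -1},{"x": 120,"y": -20,"z": -120,"rx": 0,"ry": 0,"rz": 0,"hand": -1},{"x": 180,"y": -40,"z": -120,"rx": 0,"ry": 0,"rz": 0,"hand": -1},{"x": 240,"y": -50,"z": -120,"rx": 0,"ry": 0,"rz": 0,"hand": -1}])

```text
clock: 30.52
tcp_pos: [0.3914, -0.1117, 0.2637]
orientation: [-0.001, 0.618, 0.786, 0.0]
wrist_force: [1.3, 0.7, 0.8]
finger_gap: 0.0853
```

Call:
arm_command(motion=[{"x": 60,"y": 0,"z": 0,"rx": 0,"ry": 0,"rz": 0,"hand": -1},{"x": 120,"y": 0,"z": 0,"rx": 0,"ry": 0,"rz": 0,"hand": -1},{"x": 170,"y": 0,"z": 0,"rx": 0,"ry": 0,"rz": 0,"hand": -1},{"x": 170,"y": 0,"z": 0,"rx": 0,"ry": 0,"rz": 0,"hand": -1},{"x": 170,"y": 0,"z": 0,"rx": 0,"ry": 0,"rz": 0,"hand": -1}])

```text
clock: 31.15
tcp_pos: [0.3525, 0.0521, 0.264]
orientation: [-0.001, 0.617, 0.787, 0.0]
wrist_force: [1.0, -0.2, 0.3]
finger_gap: 0.0858
```

```bash
python3 - <<'E'
from h import *
s=get_state();print(s["clock"],s["tcp_pos"],s["finger_gap"],s["wrist_force"])
for n in("top","scene"):
    p=snap(n,n+"14"); w=pts(p);x,y,z=w[...,0],w[...,1],w[...,2]
    m=(y<-.2)&(y>-.5)&(x>.35)&(x<.65)&(abs(z-.128)<.007);m=cv2.morphologyEx(m.astype(np.uint8),cv2.MORPH_OPEN,np.ones((3,3)))>0;print("plate",rect(w[m]),np.nanmedian(z[m]),np.nanstd(z[m]))
    m=(abs(y)<.1)&(x>.4)&(x<.65)&(z>.082)&(z<.098); print("bar",rect(w[m]),np.nanmedian(z[m]))
E
```

```text
31.15 [0.35249939 0.05209439 0.26400456] 0.08578446033985762 [ 0.98309517 -0.22609775  0.2975532 ]
plate [array([ 493.9, -327.6]), array([180.7, 181.1]), np.float64(13.9)] 0.12796567929709668 0.0013886977571977495
bar [array([555.8,  -3.2]), array([85.2, 24.7]), np.float64(89.2)] 0.09168453449865703
plate [array([ 496.5, -328.1]), array([186. , 180.5]), np.float64(13.3)] 0.1282497217900673 0.0016912591785376925
bar [array([560.6,  -3.4]), array([88.1, 30.2]), np.float64(88.6)] 0.09177966336550258
```

View pics/scene14.png

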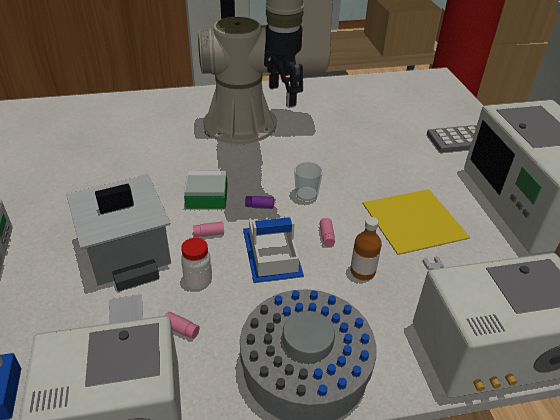

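View pics/top14.png

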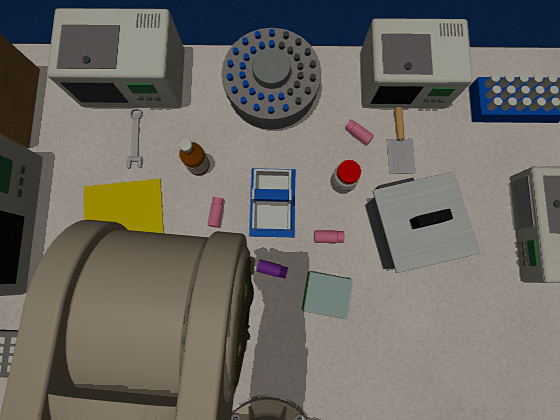

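The cover is square on the hopper (plate at pixel 428,222 in the top view), the empty tray stands on its mat (272,203), and the bystanders are where they were. Handing in.

```bash
python3 -c "
from workcell import hand_in
print(hand_in())"
```

```text
the job is handed in; nothing more can be done
None
```

The job is done and handed in at about 31 s on the robot's clock, against the 72 s limit. I laid the cover flat on the yellow mat and tipped the tray to 65° with its spout planned about 20 mm above the hopper rim. I then stood the empty tray back on its blue mat and put the cover back on the hopper.

What the last checks showed:
- **Vials:** a top view taken before closing the hopper showed all four lying inside it. The tray looked empty in the picture, and its weight had dropped to match.
- **Cover:** it is within about 1 mm and 0.6° of the hopper rim. Its top reads about 128 mm above the bench, as it should when lying flat.
- **Tray:** it stands upright, within about 2 mm of the middle of its mat.
- **Other things on the bench:** they all look unmoved in the pictures. The beaker was hidden from the top camera in the last shot, but the scene camera showed it in place.
- **Forces:** wrist force readings stayed below about 8 N at the end of each move.

The two cameras disagreed by 3 to 5 mm in x for the same surfaces. I used the top camera and corrected it by where the gripper actually closed on the cover. No check failed.

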